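Point out the crept-out relay, press it home, shut the control box

ROBOT

A 7-joint arm with a two-finger parallel gripper is mounted at the origin on a cart in front of the work surface, level with it; the furniture and walls round the work are solid. World frame = base frame: x ahead of the robot, y to its left, z up, the work surface at z = 0. Lengths are in m, angles in degrees, forces in N, time in s.
With the tool pointing down it reaches from about 0.4 to 0.75 m from the base axis. Payload 19.5 kg.
Tool frame: the origin (TCP) lies between the finger pads; the fingertips stand 17 mm ahead of it and the grasp point (between the pads) lies 2 mm behind it; y points along the fingers, x is the direction in which the jaws open and shut, and the axes are right-handed (so a half turn about y gives the same grasp; the last joint's range is limited). The gripper opens to 85 mm and grips with 20 to 120 N. Pads are 22 mm wide; open, the fingers measure 114 mm over their backs; the gripper's body (76 mm by 85 mm) begins 54 mm behind the grasp point. The pads swing forward as they close: fully open they stand 13 mm farther back than shut.
Start: joints at [-72.061, 40.479, -1.581, 85.061, 1.261, 54.483, -4.326], TCP at [0.2, 0.539, 0.248] pointing down, gripper open.
Joint ranges: [-155.06, 155.06], [-18.47, 123.98], [-90, 86.84], [0, 140.48], [-83.41, 263.41], [0, 116], [-161.91, 161.91]. Speed limits (degrees/s): [108.29, 108.29, 147.25, 147.25, 172.46, 172.46, 172.46].

INTERFACE

Orientations are given as [roll, pitch, yaw] about the fixed x, y, z axes, in that order (R = Rz(yaw) Ry(pitch) Rx(roll)).
In Python, from workcell import readout, vision, job_done, models gives the robot as it stands. The module is installed in compiled form; this text tells all that it offers.
- The arm moves only by the shell command python3 -m crank 'ROWS' [FORCE]. ROWS is JSON, a list that holds one entry, the list of rows, each a list of 5 numbers: the shift along the tool's x, y, z in m, then the turn about the tool's y in degrees, then the opening in per cent of the stroke, from 0 (shut) to 100 (fully open). A call has 1 to 12 rows; each row shifts and turns the commanded pose from where the row before left it, along the tool's axes as they then stand; what a row does not reach is not made up. A row lasts 1/8 s, in which the tool goes at most 62.5 mm and 10.7 degrees, less where a joint would pass 70% of its speed; a pose out of reach is approached as far as the arm can. A call is refused whole if a number of a shift passes 0.0625 or a number of a turn 10.7, either way. A call with a gripper value outside its range is refused whole. The fingers move at their own pace and stop on an object; FORCE is the grip in N (left out, the last holds). Time passes only in rows, so rows that do not move let the fingers close. It gives the time, the measured TCP pose, the force and the opening at its end, in the units of the state.
- readout.state(): the state, without advancing time (a new reading comes with each control period).
- vision.read_camera(name): name is "side" or "top"; returns a dict with "frame" (480x640x3 uint8, red, green, blue), "vertical_fov" (degrees; the focal length in pixels is half the picture's height over the tangent of half this angle, whatever the lens; pixels are square), "cx", "cy" (the principal point, pixels), "R" (3x3) and "t" (3): a world point X has camera coordinates R X + t. Camera axes: x right, y down, z forward; pixel columns grow to the right and rows downward; lengths in m; the calibration is good to about 2 mm. A picture is of the moment at which its call begins. There is no depth.
- job_done(): hands the job in, once; it reports no verdict.
Trained networks look in the newest picture that a camera, given by its name, has taken for a name from the list of things; names that differ only in an ending like _2 or _b are one class to them, and where a whole thing is asked for, a point or a joint stands for the part that bears it (a point fixed in the world has none). Each returns a list of dicts, best first, with "conf" (0 to 1); they miss things now and then, are a little off and sometimes report something else, mostly with a low value. They report only what shows in the picture. A call takes as long as a camera call.
- models.look_for(camera, query): "bbox" ([left, top, right, bottom] in pixels, round what is visible of it).
- models.masks_of(camera, query): "mask" (480x640 bool, what is visible of it) and "bbox" ([left, top, right, bottom] in pixels, round what is visible of it).
The state is a dict: "time_s": time; "qpos": joint angles; "joint_velocities": joint speeds; "joint_torque": joint torques, N m; "tool_pos": TCP position; "eef_rot": TCP orientation; "contact_force": force on the tool from outside, world axes, zero at the start; "ft_torque": the same for the moment, N m; "finger_gap": finger opening in m.
Only numpy, scipy, OpenCV 4.12 (cv2) and the standard library are available. Lean on these libraries where they do the work, as an engineer would, in place of code of your own. Each camera call takes 0.05 s, during which the arm holds its last target.

TASK

One of the four plug-in relays in the open control box has crept up out of its socket. Point at it with the fingertips from a few centimetres or less straight above, without touching it, and stay there for two seconds so that the electrician who is watching can note which one it was; only then press it fully home with the fingertips and swing the box's cover shut. Do not touch the other relays, do not pull any relay up, and leave the tools and parts lying round the box where they are.

Things in the scene. Friction and masses are not known exactly. Their poses are not given: they have to be found in the camera images.
- control_box: Small grey plastic control box, open on top, fixed to the bench. Origin: centre of its underside. Base 150 mm deep (its x, away from the robot), 250 mm wide (its y, along the row of relays), rim 45 mm high, walls 3 mm. Cable glands stick out 17 mm from its right (-y) side. The four relays stand in a row along y through its centre, 50 mm apart.
- socket_a: Black relay socket a, fixed on the rail in the control box, with its relay plugged in on top; 68 x 38 mm, 24 mm high. Origin: centre of its underside, 10.5 mm above the bench; axes parallel to the control box's. Which of the four places in the row it has changes.
- socket_b: Black relay socket b, fixed on the rail in the control box, with its relay plugged in on top; 68 x 38 mm, 24 mm high. Origin: centre of its underside, 10.5 mm above the bench; axes parallel to the control box's. Which of the four places in the row it has changes.
- socket_c: Black relay socket c, fixed on the rail in the control box, with its relay plugged in on top; 68 x 38 mm, 24 mm high. Origin: centre of its underside, 10.5 mm above the bench; axes parallel to the control box's. Which of the four places in the row it has changes.
- socket_d: Black relay socket d, fixed on the rail in the control box, with its relay plugged in on top; 68 x 38 mm, 24 mm high. Origin: centre of its underside, 10.5 mm above the bench; axes parallel to the control box's. Which of the four places in the row it has changes.
- relay_a_top (a point): Centre of the flat top of relay a: a plug-in relay with a clear case on a pale grey foot, 34 x 34 mm and 46 mm high, above socket a. Fully home, its top is 80.5 mm above the bench; neighbouring relays leave a gap of 16 mm. z up.
- relay_b_top (a point): Centre of the flat top of relay b: a plug-in relay with a clear case on a pale grey foot, 34 x 34 mm and 46 mm high, above socket b. Fully home, its top is 80.5 mm above the bench; neighbouring relays leave a gap of 16 mm. z up.
- relay_c_top (a point): Centre of the flat top of relay c: a plug-in relay with a clear case on a pale grey foot, 34 x 34 mm and 46 mm high, above socket c. Fully home, its top is 80.5 mm above the bench; neighbouring relays leave a gap of 16 mm. z up.
- relay_d_top (a point): Centre of the flat top of relay d: a plug-in relay with a clear case on a pale grey foot, 34 x 34 mm and 46 mm high, above socket d. Fully home, its top is 80.5 mm above the bench; neighbouring relays leave a gap of 16 mm. z up.
- relay_a (a joint): How far relay a stands up out of its socket, in m: 0 fully home, 0.009 or more when it has crept out (its brass pins then show above the socket). It slides straight up and down, held by plain friction of about 6 N with a dead stop at 0, and stays where it is left.
- relay_b (a joint): How far relay b stands up out of its socket, in m: 0 fully home, 0.009 or more when it has crept out (its brass pins then show above the socket). It slides straight up and down, held by plain friction of about 6 N with a dead stop at 0, and stays where it is left.
- relay_c (a joint): How far relay c stands up out of its socket, in m: 0 fully home, 0.009 or more when it has crept out (its brass pins then show above the socket). It slides straight up and down, held by plain friction of about 6 N with a dead stop at 0, and stays where it is left.
- relay_d (a joint): How far relay d stands up out of its socket, in m: 0 fully home, 0.009 or more when it has crept out (its brass pins then show above the socket). It slides straight up and down, held by plain friction of about 6 N with a dead stop at 0, and stays where it is left.
- cover (a joint): Opening angle of the box's cover, rad: 0 shut, 1.7 wide open, against its stop. It moves easily (under 3 N at the free edge), leans back by itself when open past about 1.2 and falls shut by itself, softly, once pushed below about 0.9. Shut, its top is 88 mm above the bench and its pane clears relays that are fully home by about 5 mm; it cannot shut on a relay that stands proud.
- cover_face (a point): Point on the cover's flat outer face (the one with the pane; it looks away from the robot while the cover is open), 130 mm from the hinge line and 24 mm from the free edge, half-way along the width. z: outward normal of the face; -x: towards the free edge. With the cover open it stands about 0.17 m, and the free edge about 0.20 m, above the bench.
- driver_small: Small screwdriver with an orange handle, 140 mm long, lying on the bench to the right of the box. Bystander. Origin: centre of its underside.
- spare_part: Small tan relay block, 50 x 29 x 23 mm, lying loose on the bench to the left of the box. Bystander. Origin: centre of its underside.
- pliers: Pliers with red handles, 176 mm long, lying flat on the bench to the left of the box. Bystander. Origin: centre of its underside.
- tape: Roll of black tape, 67 mm across and 19 mm high, on the bench to the right of the box. Bystander. Origin: centre of its underside.
- cover_hinge (a point): Middle of the cover's hinge line, on the box's far rim: 79 mm beyond the box's origin along its x, 46 mm above the bench; the line runs along the box's y. The cover is a grey frame with a clear pane, 150 mm from hinge to free edge, 250 mm wide, 42 mm deep.

How it is judged (in metres and radians):
On the way, in this order (a step that is already met when the one before it is completed fails the run):
1. the fingertips point at the relay that stands proud, within about 55 mm straight above its top and without touching it, for at least 1.5 s (horizontal distance between the grasp point and relay_c_top below 0.017 m and z of the grasp point in the frame of relay_c_top between 0.016 and 0.075 m and contact force between each of the arm, the fingers and socket_c below 0.1 N and value of joint relay_c above 0.008 m and value of joint cover above 0.8 rad), for 1.5 s.
2. that relay is pressed fully home by the fingers (value of joint relay_c below 0.0015 m and contact force between the fingers and socket_c above 0.5 N), for 0.05 s.
3. the cover is shut (value of joint cover below 0.03 rad), for 0.2 s.
At the end, for the whole second after the job is handed in: All four relays are fully home (within 1.5 mm) and the cover is shut (within 0.03 rad) (value of joint each of relay_a, relay_b, relay_c, relay_d below 0.0015 m and value of joint cover below 0.03 rad); the robot touches nothing.
It fails at once if one of the other relays or its socket is touched (contact force between any of the fingers, the arm and socket_a above 0.5 N or contact force between any of the fingers, the arm and socket_b above 0.5 N or contact force between any of the fingers, the arm and socket_d above 0.5 N).
It fails at once if a relay is pulled up (value of joint relay_c above 0.0145 m or value of joint any of relay_a, relay_b, relay_d above 0.003 m).
It fails at once if a tool or part lying round the box is moved (distance of any of driver_small, spare_part, pliers, tape from where it was at the start of the episode above 0.02 m).
It also fails if it takes over 48 s, if anything falls off the work surface, if the arm or the gripper's body presses on something with over 40 N, if the wrist force passes 120 N, or if a joint passes its speed limit or range.

## Working session

There is one attempt and no reset: what is moved stays moved. The work goes in short steps, Python scripts to look and compute and a shell command to move; the robot and the scene stay as the last step left them, time stands still between calls to the robot, and variables do not carry over. Pictures are saved under pics/ and viewed, and the job is handed in when it is done.

```bash
mkdir -p pics
python3 - <<'E'
from workcell import readout, vision, models
import cv2, numpy as np
print(readout.state())
for c in ("side","top"):
    d=vision.read_camera(c)
    cv2.imwrite(f"pics/{c}0.png",d["frame"][:,:,::-1])
    print(c,d["vertical_fov"],d["cx"],d["cy"],np.round(d["R"],4).tolist(),np.round(d["t"],4).tolist())
E
```

```text
{'time_s': 0.0, 'qpos': array([-72.06083247,  40.5122752 ,  -1.58234199,  85.08532122,
         1.26050403,  54.48423565,  -4.32485085]), 'joint_velocities': array([-0.03734657, -0.05431753, -0.04841164, -0.0347552 , -0.01222296,
        0.0299793 , -0.04569018]), 'joint_torque': array([-3.84561718e-04, -8.83204937e+01,  1.23459935e+00, -2.36181146e+01,
        1.68759318e-02,  6.20555817e-03, -1.01634004e-05]), 'tool_pos': array([0.19966544, 0.53894004, 0.24784021]), 'eef_rot': array([-9.00021782e+01,  6.44626133e-02,  6.96726062e+01]), 'contact_force': array([-0.7207578 , -0.52107251, -1.05948846]), 'ft_torque': array([-0.02848699,  0.01160049, -0.01852737]), 'finger_gap': 0.08524407013843852}
side 45.523940120547415 322.4105742939797 230.43594638950756 [[0.9972, -0.072, -0.0226], [-0.0551, -0.4907, -0.8696], [0.0515, 0.8684, -0.4932]] [-0.546, 0.1076, 1.1866]
top 42.28356075908501 325.43937545203823 228.80945820927622 [[-0.0167, -0.9996, 0.0221], [-0.9844, 0.0126, -0.1753], [0.1749, -0.0247, -0.9843]] [-0.0055, 0.5645, 1.3925]
```

View pics/side0.png

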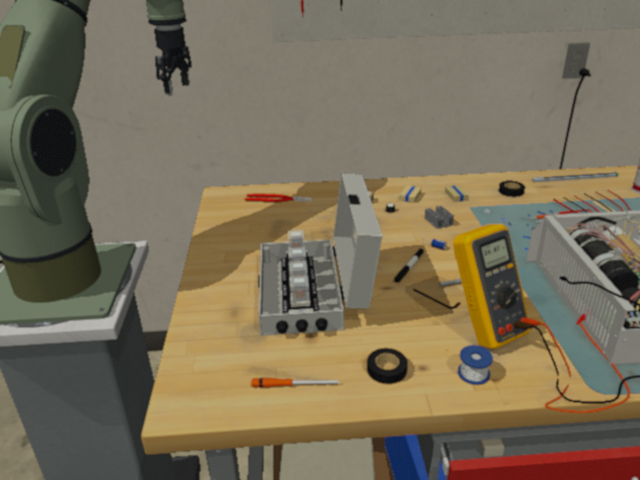

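View pics/top0.png

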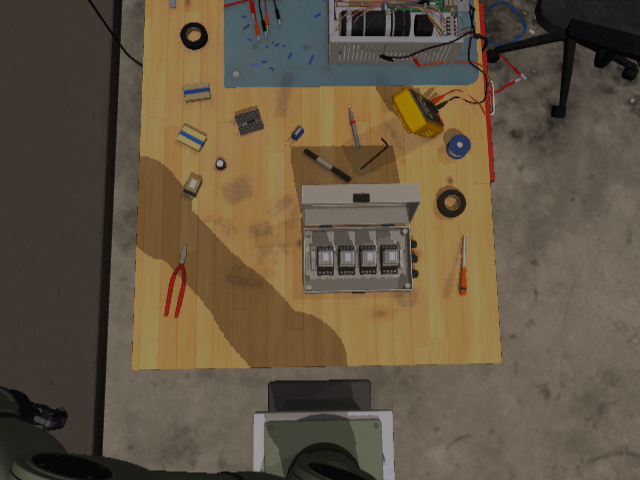

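The side view shows the box at about (305,285) with the cover open and the farthest relay, near (297,243), apparently standing higher. The top view shows the relay row at y≈260, x≈325–390. I'll zoom in.

```bash
cat > h.py <<'E'
import numpy as np, cv2
from workcell import readout, vision, models
def K(d):
    f=240/np.tan(np.radians(d["vertical_fov"]/2)); return f,d["cx"],d["cy"]
def proj(d,X):
    f,cx,cy=K(d); p=np.asarray(d["R"])@np.asarray(X,float)+np.asarray(d["t"]); return np.array([cx+f*p[0]/p[2],cy+f*p[1]/p[2]])
def atz(d,u,v,z):
    f,cx,cy=K(d);R=np.asarray(d["R"]);t=np.asarray(d["t"])
    r=R.T@np.array([(u-cx)/f,(v-cy)/f,1]);c=-R.T@t
    return c+r*(z-c[2])/r[2]
E
python3 - <<'E'
from h import *
for c,(x0,y0,x1,y1) in (("side",(245,165,395,345)),("top",(290,170,430,305))):
    d=vision.read_camera(c)
    im=d["frame"][y0:y1,x0:x1,::-1]
    s=min(800/im.shape[1],600/im.shape[0]); print(c,s)
    cv2.imwrite(f"pics/{c}1.png",cv2.resize(im,None,fx=s,fy=s,interpolation=cv2.INTER_CUBIC))
    for q in ("relay_c_top","socket_c","control_box","cover_face"):
        for r in models.look_for(c,q)[:5]: print(c,q,round(r["conf"],2),np.round(r["bbox"],1))
    if c=="top":
        for u,v in ((325,257),(347,257),(368,257),(390,257)): print(atz(d,u,v,.0805))
E
```

```text
side 3.3333333333333335
side relay_c_top 0.67 [284.7 230.2 301.8 247. ]
side socket_c 0.91 [281.4 262.9 313.6 302.3]
side socket_c 0.9 [281.9 271.7 318.6 314.2]
side socket_c 0.73 [280.9 231.6 313.2 270.2]
side socket_c 0.7 [280.2 245.1 316.  287.1]
side socket_c 0.18 [288.5 246.3 305.5 258.9]
side control_box 0.64 [257.7 173.4 384.6 336.6]
side cover_face 0.98 [334.7 175.3 384.8 305.8]
top 4.444444444444445
top relay_c_top 0.8 [318.7 249.4 336.  267.8]
top socket_c 0.84 [315.9 245.7 334.2 274.6]
top socket_c 0.82 [361.4 239.4 377.5 277.1]
top socket_c 0.73 [339.7 250.6 357.2 269. ]
top socket_c 0.63 [379.  244.7 400.1 273.2]
top socket_c 0.57 [338.9 244.7 359.3 273.5]
top control_box 0.66 [301.5 184.9 423.9 291.6]
top cover_face 0.55 [303.9 182.8 423.7 226.8]
[ 0.49434115 -0.01100806  0.0805    ]
[ 0.49365457 -0.06068314  0.0805    ]
[ 0.49299818 -0.10817368  0.0805    ]
[ 0.49230947 -0.15800277  0.0805    ]
```

View pics/side1.png

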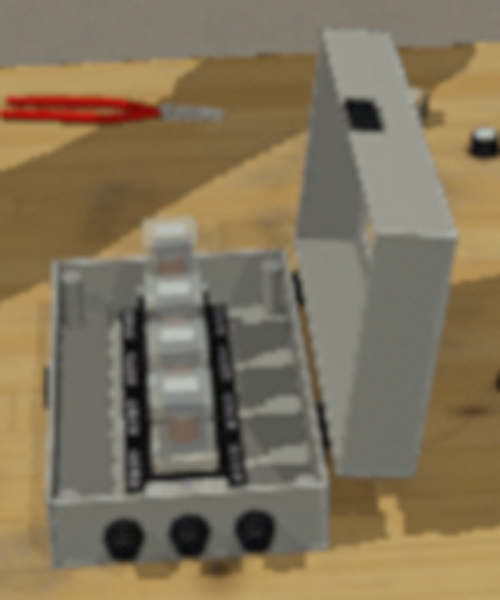

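View pics/top1.png

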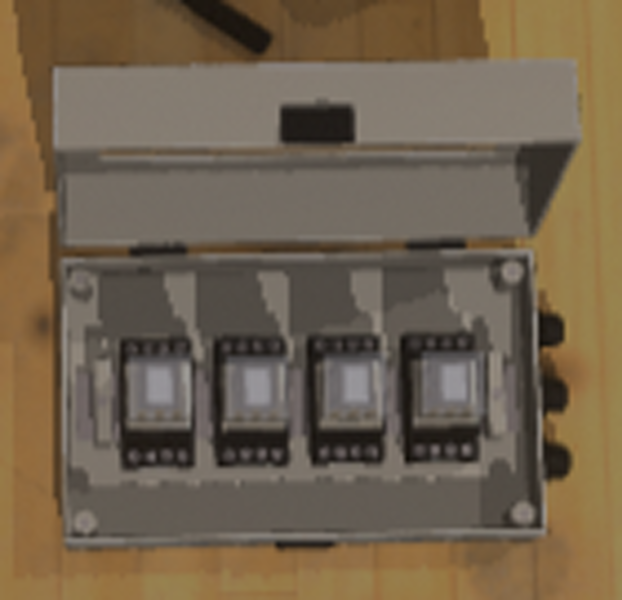

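Side crop: the relay farthest from the camera (image top, at full-picture (297,238)) sticks up more than its neighbours; the others' tops are evenly spaced. Top crop: box rim corners are clear. I'll fit the box pose, then predict each relay top.

```bash
cat >> h.py <<'E'
def boxpt(p,X):
    x,y,a=p; c,s=np.cos(a),np.sin(a); return np.array([x+c*X[0]-s*X[1],y+s*X[0]+c*X[1],X[2]])
E
python3 - <<'E'
from h import *
from scipy.optimize import least_squares
dt=vision.read_camera("top"); ds=vision.read_camera("side")
T=[((62,258),(.075,.125)),((533,250),(.075,-.125)),((546,533),(-.075,-.125)),((66,546),(-.075,.125))]
S=[((52,262),(-.075,.125)),((288,250),(.075,.125)),((325,489),(.075,-.125)),((50,503),(-.075,-.125))]
obs=[(dt,np.array(u)/4.4444+(290,170),m) for u,m in T]+[(ds,np.array(u)/3.3333+(245,165),m) for u,m in S]
f=lambda p:np.concatenate([proj(d,boxpt(p,(*m,.045)))-u for d,u,m in obs])
r=least_squares(f,[.49,-.085,0]); print(r.x,np.degrees(r.x[2]),np.round(r.fun,1))
np.save("box.npy",r.x)
out={}
for c,d,(x0,y0),s in (("side",ds,(245,165),3.3333),("top",dt,(290,170),4.4444)):
    x1,y1=((395,345),(430,305))[c=="top"]
    im=cv2.resize(np.ascontiguousarray(d["frame"][y0:y1,x0:x1,::-1]),None,fx=s,fy=s,interpolation=cv2.INTER_CUBIC)
    for i in range(4):
        y=.075-.05*i
        for h,col in ((0,(0,255,0)),(.012,(0,0,255))):
            P=[((proj(d,boxpt(r.x,(a,y+b,.0805+h)))-(x0,y0))*s).astype(int) for a,b in ((-.017,-.017),(.017,-.017),(.017,.017),(-.017,.017))]
            cv2.polylines(im,[np.array(P)],True,col,1)
        print(c,i,boxpt(r.x,(0,y,.0805)))
    cv2.imwrite(f"pics/{c}2.png",im)
for q in ("driver_small","tape","pliers","spare_part"):
    for k in models.look_for("top",q)[:1]:
        b=k["bbox"]; print(q,k["conf"],atz(dt,b[0],b[1],0)[:2],atz(dt,b[2],b[3],0)[:2])
E
```

```text
[ 0.49466545 -0.08860119  0.00554208] 0.31753799292031765 [-0.3 -0.6  0.5 -0.7  0.6 -0.2 -0.2 -0.9 -0.1 -0.1 -0.7 -0.7  0.9 -0.9
 -1.9  0.5]
side 0 [ 0.49424979 -0.01360234  0.0805    ]
side 1 [ 0.49452689 -0.06360158  0.0805    ]
side 2 [ 0.494804   -0.11360081  0.0805    ]
side 3 [ 0.4950811  -0.16360004  0.0805    ]
top 0 [ 0.49424979 -0.01360234  0.0805    ]
top 1 [ 0.49452689 -0.06360158  0.0805    ]
top 2 [ 0.494804   -0.11360081  0.0805    ]
top 3 [ 0.4950811  -0.16360004  0.0805    ]
driver_small 0.6 [ 0.51909677 -0.33532387] [ 0.40581281 -0.3510781 ]
tape 0.59 [ 0.6688476  -0.28354729] [ 0.59970291 -0.35559732]
pliers 0.9 [0.53964648 0.36527896] [0.36905011 0.30639972]
spare_part 0.8 [0.70446613 0.32788216] [0.65324606 0.26970954]
```

View pics/side2.png

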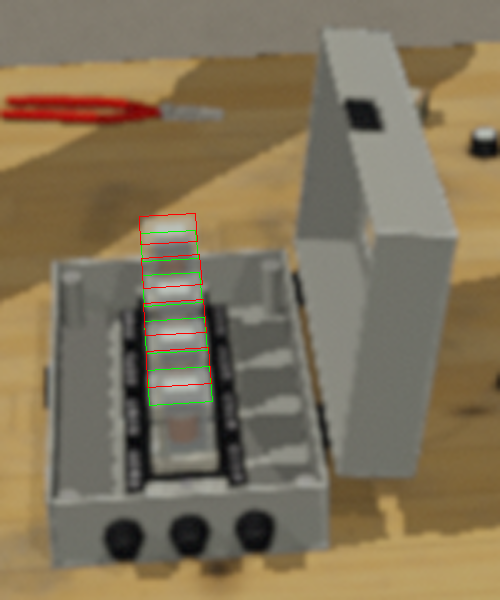

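View pics/top2.png

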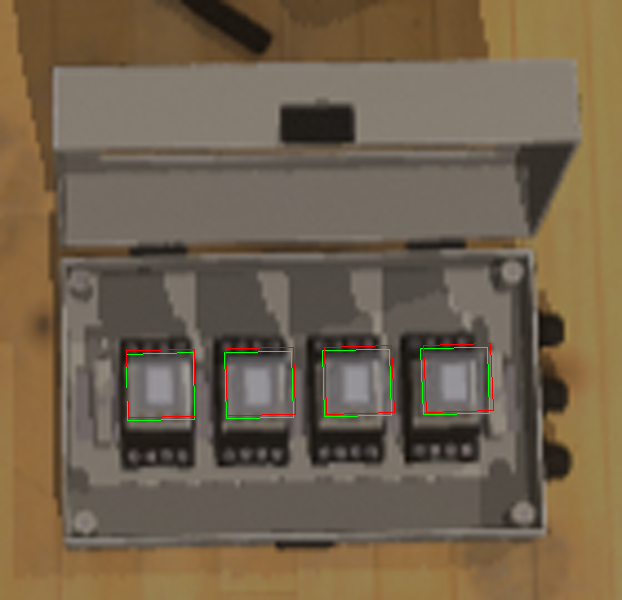

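Relay in place 0 (leftmost, +y) is the proud one: its top matches the +12 mm outline, the other three match the home outlines. Target is about (0.494, -0.0135), with its top at z≈0.092. First turn to yaw 0 and shut the gripper.

```bash
python3 -m crank '[[[0,0,0,10.7,0],[0,0,0,10.7,0],[0,0,0,10.7,0],[0,0,0,10.7,0],[0,0,0,10.7,0],[0,0,0,10.7,0],[0,0,0,5.5,0],[0,0,0,0,0]]]' 20
```

```text
time_s: 1.9
tool_pos: [0.1996, 0.5392, 0.2482]
eef_rot: [-90.0, -0.0, 0.0]
contact_force: [-0.3, -0.2, -0.7]
finger_gap: -0.0002
```

```bash
python3 -m crank '[[[0.0267,0,-0.0502,0,0],[0.0267,0,-0.0502,0,0],[0.0267,0,-0.0502,0,0],[0.0267,0,-0.0502,0,0],[0.0267,0,-0.0502,0,0],[0.0267,0,-0.0502,0,0],[0.0267,0,-0.0502,0,0],[0.0267,0,-0.0502,0,0],[0.0267,0,-0.0502,0,0],[0.0267,0,-0.0502,0,0],[0.0267,0,-0.0502,0,0],[0,0,0,0,0]]]'
```

```text
time_s: 3.4
tool_pos: [0.4941, -0.0172, 0.2482]
eef_rot: [-90.1, -0.0, -0.2]
contact_force: [-1.6, 0.6, -0.0]
finger_gap: 0.0002
```

```bash
python3 -m crank '[[[0,0.03,0.003,0,0],[0,0.03,0,0,0],[0,0.03,0,0,0],[0,0,0,0,0]]]'
python3 - <<'E'
from h import *
p=np.load("box.npy")
print(readout.state()["tool_pos"])
for c,(x0,y0,x1,y1) in (("side",(245,135,395,345)),("top",(270,170,430,305))):
    d=vision.read_camera(c)
    im=np.ascontiguousarray(d["frame"][y0:y1,x0:x1,::-1]);s=min(800/im.shape[1],600/im.shape[0])
    im=cv2.resize(im,None,fx=s,fy=s,interpolation=cv2.INTER_CUBIC)
    tp=readout.state()["tool_pos"]
    for z in (tp[2]-.017,.092):
        u=((proj(d,(tp[0],tp[1],z))-(x0,y0))*s).astype(int); cv2.circle(im,u.tolist(),3,(255,0,255),-1)
    cv2.imwrite(f"pics/{c}3.png",im)
E
```

```text
time_s: 3.9
tool_pos: [0.4924, -0.0096, 0.1573]
eef_rot: [-90.0, 0.2, 0.1]
contact_force: [-0.5, 0.5, 0.1]
finger_gap: 0.0
[ 0.49236838 -0.00959068  0.15732191]
```

View pics/side3.png

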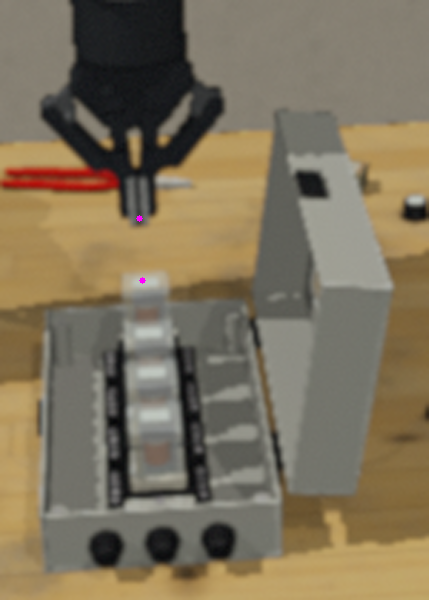

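View pics/top3.png

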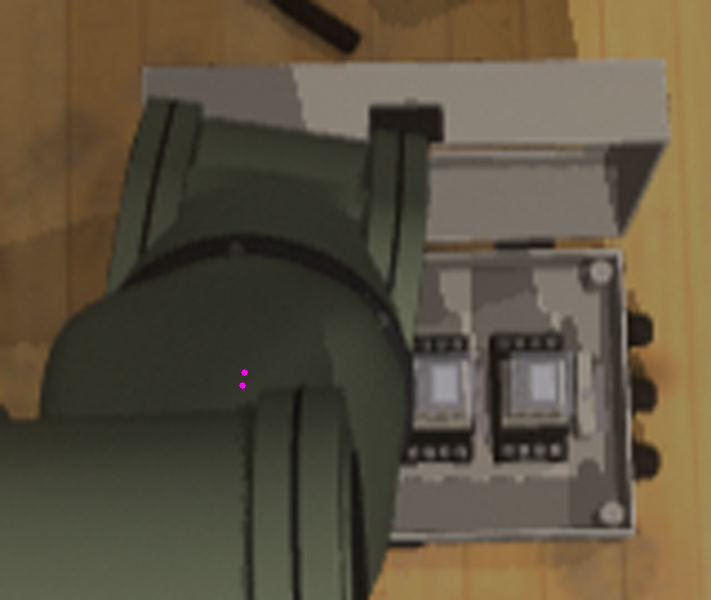

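The fingertips, at (139,215) in the side crop, hang straight above the proud relay, top at (143,280). The top view is hidden by the arm. Descend 20 mm and hold for 2 s.

```bash
python3 -m crank '[[[0.001,0.011,-0.003,0,0],[0.001,0.011,0,0,0],[0,0,0,0,0],[0,0,0,0,0]]]'; python3 -m crank '[[[0,0,0,0,0],[0,0,0,0,0],[0,0,0,0,0],[0,0,0,0,0],[0,0,0,0,0],[0,0,0,0,0],[0,0,0,0,0],[0,0,0,0,0],[0,0,0,0,0],[0,0,0,0,0],[0,0,0,0,0],[0,0,0,0,0]]]'; python3 -m crank '[[[0,0,0,0,0],[0,0,0,0,0],[0,0,0,0,0],[0,0,0,0,0],[0,0,0,0,0],[0,0,0,0,0]]]'
```

```text
time_s: 4.5
tool_pos: [0.4952, -0.0132, 0.1364]
eef_rot: [-90.0, 0.0, -0.0]
contact_force: [-0.2, 0.3, 0.5]
finger_gap: 0.0002
time_s: 6.0
tool_pos: [0.4952, -0.0132, 0.1363]
eef_rot: [-90.0, 0.0, -0.0]
contact_force: [-0.2, -0.4, -0.7]
finger_gap: -0.0001
time_s: 6.75
tool_pos: [0.4951, -0.0132, 0.1363]
eef_rot: [-90.0, 0.0, -0.0]
contact_force: [0.2, 1.0, 0.4]
finger_gap: -0.0001
```

Held 2.25 s. Now press, watching the force.

```bash
python3 -m crank '[[[0,0.012,0,0,0],[0,0.01,0,0,0],[0,0.004,0,0,0],[0,0,0,0,0]]]'; python3 -m crank '[[[0,0.004,0,0,0],[0,0.004,0,0,0],[0,0,0,0,0]]]'
```

```text
time_s: 7.25
tool_pos: [0.495, -0.0133, 0.1099]
eef_rot: [-90.0, 0.0, -0.0]
contact_force: [-0.5, 0.6, -0.3]
finger_gap: 0.0
time_s: 7.62
tool_pos: [0.4952, -0.0132, 0.1022]
eef_rot: [-90.0, -0.0, -0.0]
contact_force: [-0.1, 0.2, 1.0]
finger_gap: 0.0001
```

Run:
```python
from h import *
d=vision.read_camera("side")
x0,y0,x1,y1=255,150,355,310
im=np.ascontiguousarray(d["frame"][y0:y1,x0:x1,::-1]);s=3.75
im=cv2.resize(im,None,fx=s,fy=s,interpolation=cv2.INTER_CUBIC)
cv2.imwrite("pics/side4.png",im); print(readout.state()["contact_force"])
```

```text
[ 0.01420468 -0.18984436 -0.39139512]
```

View pics/side4.png

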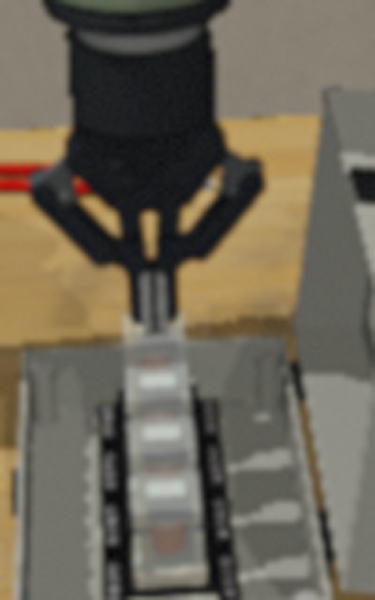

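The fingers are at the relay's top edge at about (152,325); the relay already looks lower. Keep going in small steps until the dead stop shows in the force.

```bash
python3 -m crank '[[[0,0.003,0,0,0],[0,0,0,0,0]]]'; python3 -m crank '[[[0,0.002,0,0,0],[0,0,0,0,0]]]';python3 -m crank '[[[0,0.002,0,0,0],[0,0,0,0,0]]]'
```

```text
time_s: 7.92
tool_pos: [0.4951, -0.0132, 0.0992]
eef_rot: [-90.0, 0.0, -0.0]
contact_force: [-0.1, 1.2, 0.2]
finger_gap: -0.0003
time_s: 8.18
tool_pos: [0.4952, -0.0132, 0.0975]
eef_rot: [-90.0, -0.0, -0.0]
contact_force: [-0.4, 0.1, 7.8]
finger_gap: 0.0002
time_s: 8.43
tool_pos: [0.4956, -0.0133, 0.097]
eef_rot: [-90.0, -0.1, -0.0]
contact_force: [-7.3, 0.5, 49.1]
finger_gap: -0.0
```

The dead stop is at TCP 0.097 (tip 0.080, matching the home height of 0.0805) with 49 N. Release upward and look.

```bash
python3 -m crank '[[[0,-0.03,0,0,0],[0,-0.05,0,0,0],[0,-0.05,0,0,0],[0,-0.05,0,0,0],[0,0,0,0,0]]]'
python3 - <<'E'
from h import *
d=vision.read_camera("side"); p=np.load("box.npy")
x0,y0,x1,y1=245,165,395,345;s=3.3333
im=cv2.resize(np.ascontiguousarray(d["frame"][y0:y1,x0:x1,::-1]),None,fx=s,fy=s,interpolation=cv2.INTER_CUBIC)
P=[((proj(d,boxpt(p,(a,.075+b,.0805)))-(x0,y0))*s).astype(int) for a,b in ((-.017,-.017),(.017,-.017),(.017,.017),(-.017,.017))]
cv2.polylines(im,[np.array(P)],True,(0,255,0),1)
cv2.imwrite("pics/side5.png",im); print(readout.state()["contact_force"])
r=models.masks_of("side","cover_face")[0]; print(r["conf"],r["bbox"])
for th in (1.5,1.6,1.7):
    out=[]
    for y in (.125,-.125):
        for (l,n) in ((.150,.042),(.154,.042),(.154,0)):
            X=.079-l*np.cos(th)+n*np.sin(th); Z=.046+l*np.sin(th)+n*np.cos(th)
            out.append(np.round(proj(d,boxpt(p,(X,y,Z)))).tolist())
    print(th,out)
E
```

```text
time_s: 9.05
tool_pos: [0.496, -0.0132, 0.2781]
eef_rot: [-90.0, -0.3, -0.0]
contact_force: [0.6, 0.2, -0.5]
finger_gap: -0.0002
[-0.3105549  -0.6277688  -0.05153791]
0.88 [333.9, 176.1, 383.0, 306.2]
1.5 [[347.0, 173.0], [347.0, 171.0], [326.0, 173.0], [364.0, 234.0], [364.0, 232.0], [339.0, 235.0]]
1.6 [[354.0, 174.0], [354.0, 172.0], [334.0, 173.0], [374.0, 236.0], [374.0, 234.0], [348.0, 234.0]]
1.7 [[362.0, 176.0], [362.0, 174.0], [341.0, 173.0], [382.0, 238.0], [383.0, 236.0], [358.0, 234.0]]
```

View pics/side5.png

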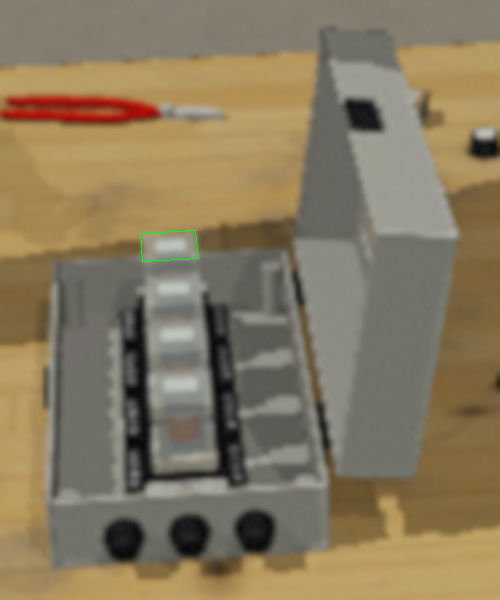

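The relay now sits in the home outline, and the cover matches 1.7 rad (outer face x≈0.632 at z 0.17). Next, turn the jaws across and go over the cover.

```bash
python3 -m crank '[[[0,0,0,-10,0],[0,0,0,-10,0],[0,0,0,-10,0],[0,0,0,-10,0],[0,0,0,-10,0],[0,0,0,-10,0],[0,0,0,-10,0],[0,0,0,-10,0],[0,0,0,-10,0],[0,0,0,0,0]]]'; python3 -m crank '[[[-0.01,0,-0.05,0,0],[-0.01,0,-0.05,0,0],[-0.01,0,-0.05,0,0],[-0.01,0,-0.05,0,0],[-0.01,0,-0.005,0,0],[0,0,0,0,0]]]'
python3 - <<'E'
from h import *
for c in ("side","top"):
    d=vision.read_camera(c); cv2.imwrite(f"pics/{c}6.png",d["frame"][:,:,::-1])
E
```

```text
time_s: 10.4
tool_pos: [0.4948, -0.0133, 0.2742]
eef_rot: [-89.9, -0.0, 89.9]
contact_force: [0.6, 0.3, -1.2]
finger_gap: 0.0
time_s: 11.15
tool_pos: [0.6926, -0.0621, 0.2744]
eef_rot: [-89.9, 0.0, 89.8]
contact_force: [0.5, -0.8, 0.2]
finger_gap: -0.0002
```

View pics/side6.png

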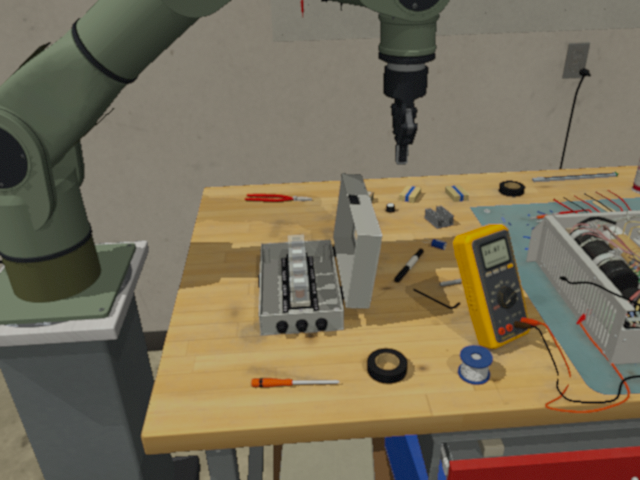

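View pics/top6.png

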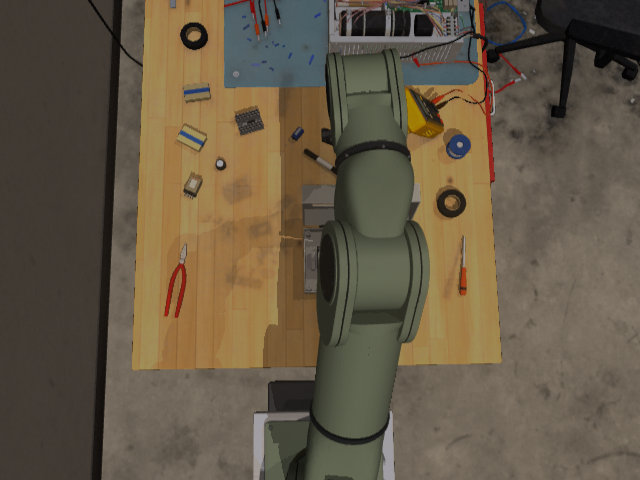

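The tool at (402,150) in the side view is clear behind the cover, and nothing is under it. Go down 100 mm, then pull towards the robot.

```bash
python3 -m crank '[[[0,0.035,0,0,0],[0,0.035,0,0,0],[0,0.03,0,0,0],[0,0,0,0,0]]]'; python3 -m crank '[[[0,0,0.012,0,0],[0,0,0.012,0,0],[0,0,0.012,0,0],[0,0,0.012,0,0],[0,0,0.012,0,0],[0,0,0.012,0,0],[0,0,0,0,0]]]'
python3 - <<'E'
from h import *
d=vision.read_camera("side"); cv2.imwrite("pics/side7.png",d["frame"][:,:,::-1])
E
```

```text
time_s: 11.75
tool_pos: [0.6919, -0.0612, 0.1745]
eef_rot: [-89.8, -0.0, 90.0]
contact_force: [-0.3, 0.3, 0.6]
finger_gap: 0.0002
time_s: 12.62
tool_pos: [0.6214, -0.0615, 0.1783]
eef_rot: [-90.2, 0.0, 90.0]
contact_force: [0.9, 0.1, 0.2]
finger_gap: 0.0002
```

View pics/side7.png

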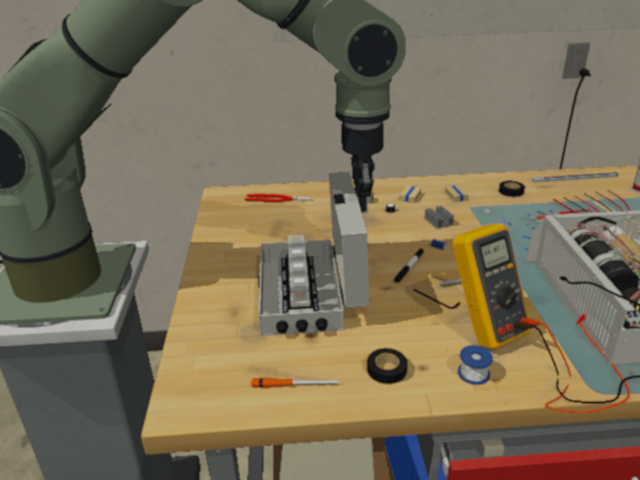

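The cover is moving: its edge is now at (338,185) and the fingers are behind it at (365,195). Continue to about x≈0.53.

```bash
python3 -m crank '[[[0,0,0.013,0,0],[0,0,0.013,0,0],[0,0,0.013,0,0],[0,0,0.013,0,0],[0,0,0.013,0,0],[0,0,0.013,0,0],[0,0,0.013,0,0],[0,0,0,0,0],[0,0,0,0,0]]]'
python3 - <<'E'
from h import *
d=vision.read_camera("side"); cv2.imwrite("pics/side8.png",d["frame"][:,:,::-1])
E
```

```text
time_s: 13.8
tool_pos: [0.5307, -0.0615, 0.1759]
eef_rot: [-90.1, 0.0, 90.0]
contact_force: [0.1, 0.1, -0.7]
finger_gap: -0.0
```

View pics/side8.png

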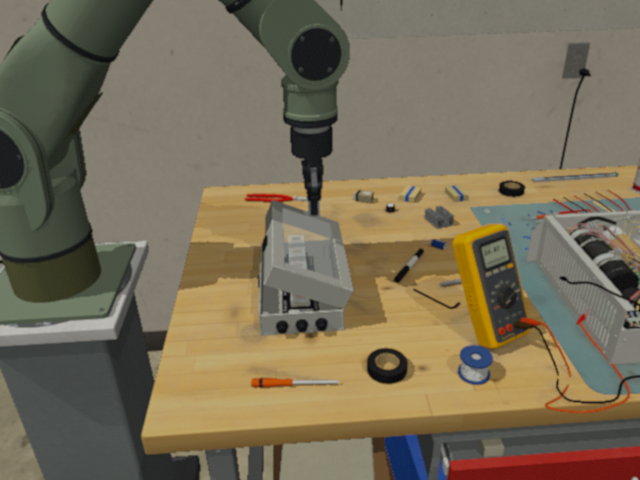

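The cover is falling shut on its own (about 0.5 rad). Lift clear and wait.

```bash
python3 -m crank '[[[0,-0.04,0,0,0],[0,-0.04,0,0,0],[0,-0.03,0,0,0],[0,0,0,0,0],[0,0,0,0,0],[0,0,0,0,0],[0,0,0,0,0],[0,0,0,0,0],[0,0,0,0,0],[0,0,0,0,0],[0,0,0,0,0],[0,0,0,0,0]]]';python3 -m crank '[[[0,0,0,0,0],[0,0,0,0,0],[0,0,0,0,0],[0,0,0,0,0],[0,0,0,0,0],[0,0,0,0,0],[0,0,0,0,0],[0,0,0,0,0]]]'
python3 - <<'E'
from h import *
d=vision.read_camera("side"); p=np.load("box.npy")
x0,y0,x1,y1=235,165,395,345;s=3.3333
im=cv2.resize(np.ascontiguousarray(d["frame"][y0:y1,x0:x1,::-1]),None,fx=s,fy=s,interpolation=cv2.INTER_CUBIC)
for th,col in ((0,(0,255,0)),(.06,(0,0,255))):
    P=[]
    for l,y in ((0,.125),(.15,.125),(.15,-.125),(0,-.125)):
        X=.079-l*np.cos(th)+.042*np.sin(th);Z=.046+l*np.sin(th)+.042*np.cos(th)
        P.append(((proj(d,boxpt(p,(X,y,Z)))-(x0,y0))*s).astype(int))
    cv2.polylines(im,[np.array(P)],True,col,1)
cv2.imwrite("pics/side9.png",im)
dt=vision.read_camera("top")
cv2.imwrite("pics/top9.png",dt["frame"][:,:,::-1])
for q in ("driver_small","tape","pliers","spare_part"):
    for k in models.look_for("top",q)[:1]:
        b=k["bbox"]; print(q,k["conf"],atz(dt,b[0],b[1],0)[:2],atz(dt,b[2],b[3],0)[:2])
E
```

```text
time_s: 15.35
tool_pos: [0.53, -0.0616, 0.2855]
eef_rot: [-90.0, 0.0, 90.0]
contact_force: [0.5, -0.5, -0.5]
finger_gap: -0.0001
time_s: 16.35
tool_pos: [0.53, -0.0616, 0.2854]
eef_rot: [-90.0, 0.0, 90.0]
contact_force: [-0.7, -0.5, 0.4]
finger_gap: 0.0001
driver_small 0.73 [ 0.48310217 -0.3340777 ] [ 0.40644514 -0.35612705]
tape 0.69 [ 0.6705631  -0.28731289] [ 0.59613114 -0.36442655]
pliers 0.79 [0.54688245 0.36571877] [0.36603784 0.30610257]
spare_part 0.77 [0.71068135 0.32318937] [0.65848335 0.27244509]
```

View pics/side9.png

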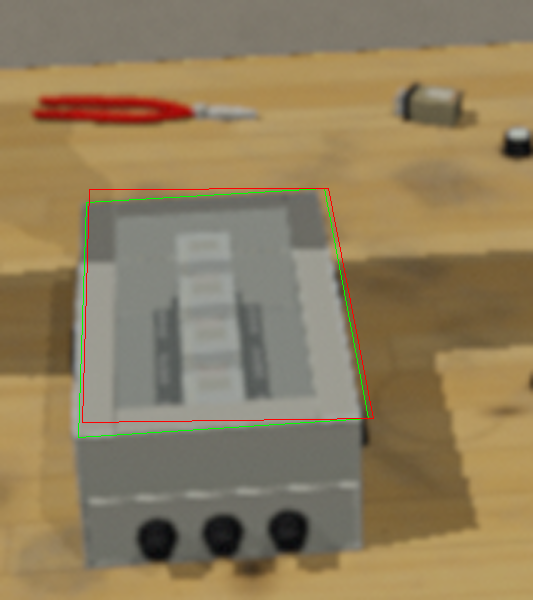

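The cover's top outline matches the shut (0 rad) outline, with an even seam all along. The tools stand where they were. Hand in.

```bash
python3 -c "
from workcell import job_done, readout
print(readout.state()['contact_force']); print(job_done())"
```

```text
[ 0.28392761 -0.31825937  0.72022578]
the job is handed in; nothing more can be done
None
```

The leftmost relay (+y end of the row, about 12 mm proud) was the one that had crept up. I pointed at it for 2.25 s from roughly 25 mm above, pressed it home and swung the cover shut. The job was handed in shortly after 16.35 s on the robot's clock.

- **Relay home:** the press ended on a dead stop with the fingertips at 0.080 m, close to the given home height of 0.0805 m. In the side picture taken before shutting, the relay filled its home outline. The last press step reached 49 N on the tool, more than I intended but well under the 120 N wrist limit.
- **Cover shut:** the final picture matches the 0 rad outline, with an even seam along the edge. The relays show through the pane in an even row.
- **Tools and parts:** the tape, pliers and spare part were found within about 10 mm of where they started, which is about the detector's accuracy. The detector's box for the screwdriver came out shorter at the blade end than at the start. I put this down to detector error, because its other edges agree and the arm stayed well clear of it.
- **Robot clear:** the arm was lifted free of everything, and the last force reading was under 1 N.

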